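# Square a chromatography plate on the copy stand and slide it under the camera

### The arm

A 6-joint arm with a two-finger parallel gripper is mounted at the origin on the work surface. World frame = base frame: x ahead of the robot, y to its left, z up, the work surface at z = 0. Lengths are in mm, angles in rad, forces in N, time in s.
With the tool pointing down it reaches from about 400 to 825 mm from the base axis. Payload 7 kg.
Tool frame: the origin (TCP) lies midway between the tips of the shut fingers; the grasp point (between the pads) lies behind it (arm.pinch_z is the z of the grasp point in the tool frame, in mm); z points along the fingers, y is the direction in which the jaws open and shut (so a half turn about z gives the same grasp; the last joint's range is limited). The gripper opens to 85 mm and grips with 20 to 120 N. Pads are 22 mm wide; open, the fingers measure 114 mm over their backs; the gripper's body (76 mm by 85 mm) begins 54 mm behind the grasp point. The pads swing forward as they close: fully open they stand 13 mm farther back than shut.
Start: joints at [-1.042, 0.359, 0.012, 0, -1.224, -0.288], TCP at [160.948, -655.508, 231.302] pointing down, gripper open.
Joint ranges: [-3.07, 3.07], [-1.43, 2.12], [-1.02, 1.25], [-3.03, 1.67], [-3.05, -0], [-3.03, 3.03]. Speed limits (rad/s): [2.39, 2.39, 3.01, 3.14, 3.14, 3.14].

### API

Orientations are given as a unit quaternion [x, y, z, w].
In Python, from workcell import get_obs, snapshot, ticket, arm gives the robot as it stands.
- The arm moves only by the tool send_rows, never from a script. Its argument "increments" is a list of rows, each a list of 7 numbers: the shift along the tool's x, y, z scaled (see below), then the turn, a rotation vector about the tool's x, y, z scaled (see below), then the opening, from -1 (shut) to 1 (fully open). In form: [[dx, dy, dz, wx, wy, wz, hand], ...]. A call has 1 to 8 rows; each row shifts and turns the commanded pose from where the row before left it, along the tool's axes as they then stand; what a row does not reach is not made up. The controller multiplies each number of a shift by 0.1 m and each number of a turn by 2 pi rad. A row lasts 1/8 s, in which the tool goes at most 62.5 mm and 10.7 degrees, less where a joint would pass 70% of its speed; a pose out of reach is approached as far as the arm can. A call with a number of a shift or a turn outside -1 to 1 is refused whole. A call with a gripper value outside its range is refused whole. The fingers move at their own pace and stop on an object; the grip force is fixed at half the most. Time passes only in rows, so rows that do not move let the fingers close. It gives the time, the measured TCP pose, the force and the opening at its end, in the units of the state.
- get_obs(): the state, without advancing time (a new reading comes with each control period).
- snapshot(name): name is "scene" or "top" or "wrist"; returns a dict with "pixels" (384x512x3 uint8, red, green, blue), "camera_matrix" (3x3 intrinsics, pixels), "k1" (the pictures are not rectified: a ray, as slopes to the right and down, at radius r is drawn at 1 + k1 r^2 times it, then the intrinsics apply), "R" (3x3) and "t" (3): a world point X has camera coordinates R X + t. Camera axes: x right, y down, z forward; pixel columns grow to the right and rows downward; lengths in mm; the calibration is good to about 2 mm. A picture is of the moment at which its call begins. There is no depth.
- ticket.hand_in(): hands the job in, once; it reports no verdict.
The state is a dict: "time_s": time; "q": joint angles; "joint_vel": joint speeds; "tau": joint torques, N m; "tcp_pos": TCP position; "orientation": TCP orientation; "force": force on the tool from outside, world axes, zero at the start; "ft_torque": the same for the moment, N m; "grip_width": opening from 0.0 (shut) to 1.0 (fully open).
Only numpy, scipy, OpenCV 4.12 (cv2) and the standard library are available. Lean on these libraries where they do the work, as an engineer would, in place of code of your own. Each camera call takes 0.05 s, during which the arm holds its last target. There are 200 camera calls.

### The job

Get the white chromatography plate ready to be photographed: with the stage still locked, take the right-angled pick from its rest and nudge the plate with it until it lies flush against both edges of the square corner on the stage, without the gripper touching the plate, and then put the pick back on its rest. Next unlock the stage by pulling up the T-handle of the sprung plunger and twisting it into its rest notch so that it stays up, and slide the stage by its knob all the way to its stop under the camera, with the plate still square in its corner. Let go, and leave the other things on the bench where they are.

Things in the scene. Friction and masses are not known exactly. Their poses are not given: they have to be found in the camera images.
- plate: White-faced glass chromatography plate with a few faint pigment bands, lying loose on the dark steel stage: 75 mm (its x) by 100 mm (its y), 5 mm thick, 90 g, smooth. Origin: centre of its underside, z up. At the start it lies 10 to 26 mm short of each edge of the corner and up to 0.2 rad askew.
- corner (a point): Inner corner of the two aluminium edge strips (10 wide, 8 mm high) on the stage, level with the stage's surface, 42 mm above the bench. x away from the robot side, y the way the stage slides, z up. Back strip: face in the plane x = 0, 135 mm towards -y. Side strip: face in the plane y = 0, 110 mm towards -x. Plate pushed home: its centre at x -37.5, y -50 mm, its axes along these.
- pick: Right-angled pick: black square handle 110 x 12 x 12 mm along its x, origin at the handle's centre, z up; beyond its +x end a thin steel rod bends straight down at x = 72 mm, ending in a smooth white plastic tip 9 mm across, 20 mm long, its bottom 56 mm below the handle's centre line. 50 g. At the start it lies in its rest, the tip hanging 10 mm above the bench.
- rest_mid (a point): Middle of the pick's fixed aluminium rest: where the handle's centre lies when the pick is on it, 66 mm above the bench; x along the handle, z up. Two uprights 8 mm thick, 38 mm either side of the middle, each with a notch open to the top, 18 mm wide, floor 60 and cheeks 71 mm above the bench. Base plate 8 mm thick. The handle can be gripped from above between the uprights.
- plunger (a joint): Height of the sprung index plunger, m. 0: pin down in the notch of the stage's back edge, stage locked; it pulls up to 0.014. The spring pulls down with 6 N at 0, 10 N at the top. Its T-handle turns only when lifted more than 10 mm; in the rest notch the plunger stays up at about 0.0075, pin clear of the stage.
- tee (a joint): Turn of the plunger's T-handle, rad, counter-clockwise seen from above. 0 at the start; end stop 1.24. The rest notch, 2.5 mm deep, takes it anywhere from 1.0 to the end stop.
- tee_grip (a point): Centre of the black T-handle's bar on top of the plunger: bar 44 mm long along this point's x, 10 mm wide along its y, 14 mm tall; 107 mm above the bench when locked. It turns about the vertical through this point. The steel collar below it, 31 mm across, ends 18 mm below the bar's underside when locked; the bracket's top is 47 mm below this point.
- stage (a joint): Slide of the stage along +y of the corner's axes, m. 0: loading place, where the plunger locks it; 0.20: stop under the camera. It runs with about 2 N of friction and stays where it is left.
- stage_knob (a point): Centre of the stage's black knob: upright cylinder 22 mm across and 20 mm tall on a 12 mm post, 76 mm above the bench, standing on a tongue at the stage's end away from the camera (the tongue's top is 34 mm below this point). Gripped or pushed, it moves the stage.
- vial: Bystander: small amber glass vial with white cap, 26 mm across, 52 mm tall, standing on the copy stand's baseboard behind the stage. Origin: centre of its underside.
- petri: Bystander: closed clear culture dish, 92 mm across, 15 mm tall. Origin: centre of its underside.
- phone: Bystander: black telephone lying flat, 150 x 73 x 9 mm. Origin: centre of its underside.
- spoon: Bystander: steel spoon, 170 mm long, lying flat. Origin: centre of its underside.
- jar: Bystander: clear glass bottle, 64 mm across, 130 mm tall. Origin: centre of its underside.
- bowl: Bystander: small plastic bowl, 110 mm across, 50 mm tall. Origin: centre of its underside.
- beaker: Bystander: glass beaker, 72 mm across, 95 mm tall. Origin: centre of its underside.
- stand: Fixed copy stand: white baseboard 270 x 460 x 18 mm, stage on two rails, camera on a column at the +y end (lens 720 mm above the bench). Axes as the corner's; the corner starts at x 50, y -45, z 42 mm here. The stage's surface covers x -85 to 90, y -220 to -20 mm at the start. The plunger's bracket, 60 mm tall, overhangs the stage's back edge from x 64 mm, y -142 to -98.

How it is judged:
By the outcome, as a careful person would: the job done as asked, in the order asked, and still so for the second after the job is handed in, with the robot touching nothing.
It also fails if it takes over 72 s, if anything falls off the work surface, if the arm or the gripper's body presses on something with over 40 N, if the wrist force passes 120 N, or if a joint passes its speed limit or range.

## Working session

There is one attempt and no reset: what is moved stays moved. The work goes in short steps, Python scripts to look and compute and a tool call to move; the robot and the scene stay as the last step left them, time stands still between calls to the robot, and variables do not carry over. Pictures are saved under pics/ and viewed, about 8 in all and at most 12, crops included, and the job is handed in when it is done.

Besides the shell and the picture viewer there is one more tool, called after "Call:" as name(argument=value, ...) on one line, values as JSON. send_rows: Moves the arm, as the interface text tells. Its arguments: {"type":"object","properties":{"increments":{"type":"array"}},"required":["increments"]}

```bash
ls; mkdir -p pics
python3 - <<'E'
from workcell import get_obs, snapshot, ticket, arm
import cv2,numpy as np
o=get_obs();print(o, arm.pinch_z,[a for a in dir(arm) if a[0]!='_'])
for n in("scene","top"):
    s=snapshot(n);cv2.imwrite(f'pics/{n}0.png',s['pixels'][:,:,::-1]);print(n,s['camera_matrix'],s['k1'],s['R'],s['t'])
E
```

```text
pics
{'time_s': 0.0, 'q': array([-1.04189426e+00,  3.59405292e-01,  1.10580971e-02, -3.40628245e-04,
       -1.22410558e+00, -2.88109643e-01]), 'joint_vel': array([ 0.00035678,  0.00039678,  0.0018297 ,  0.00120585, -0.00020521,
       -0.00062488]), 'tau': array([ 7.37458013e-04, -5.83313119e+01,  2.93429303e+01,  6.93651259e+00,
       -5.89148258e-03,  1.29627551e-05]), 'tcp_pos': array([ 160.83013167, -655.06203286,  230.3531662 ]), 'orientation': array([-1.20047935e-01,  9.92767738e-01,  8.23686827e-04, -1.82047009e-04]), 'force': array([-0.16550937, -0.81902184, -0.05291564]), 'ft_torque': array([-0.03514871,  0.00957761,  0.02813453]), 'grip_width': 1.0031741351610068} -18.700000000000003 ['PlanningError', 'pinch_z']
scene [[435.92168707   0.         249.78394953]
 [  0.         435.92168707 191.63093445]
 [  0.           0.           1.        ]] -0.03176766476569687 [[ 0.66483833  0.74668063 -0.02140173]
 [ 0.41840291 -0.39597131 -0.81740181]
 [-0.61881257  0.53448551 -0.57567025]] [-429.53492777 -128.57197106 1773.27986453]
top [[466.93849594   0.         253.49389092]
 [  0.         466.93849594 194.11471912]
 [  0.           0.           1.        ]] -0.08881608639865078 [[ 1.52932055e-02 -9.99881130e-01  1.96051385e-03]
 [-9.86770410e-01 -1.54091216e-02 -1.61389951e-01]
 [ 1.61400977e-01  5.33592639e-04 -9.86888768e-01]] [  63.25230398  544.10990944 1707.17314717]
```

View pics/top0.png

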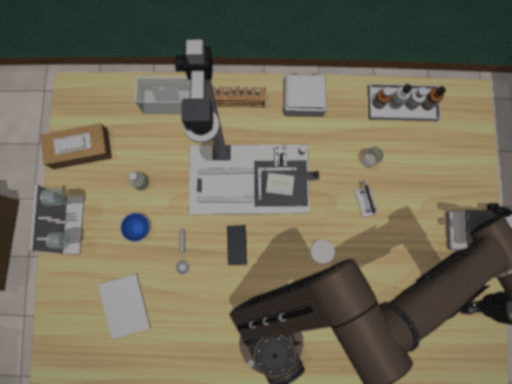

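View pics/scene0.png

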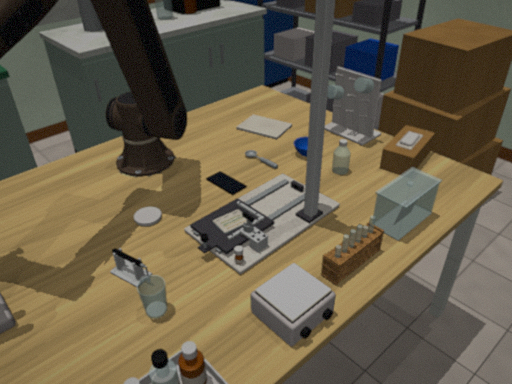

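```bash
cat > h.py <<'E'
import numpy as np,cv2
from workcell import get_obs,snapshot
from scipy.spatial.transform import Rotation as Rt
def cal(s):return s['camera_matrix'],np.array([s['k1'],0,0,0,0.]),np.array(s['R']),np.array(s['t'])
def px2w(s,uv,z):
    K,d,R,t=cal(s);n=cv2.undistortPointsIter(np.array(uv,float).reshape(-1,1,2),K,d,None,None,(3,50,1e-9)).reshape(-1,2) if hasattr(cv2,'undistortPointsIter') else cv2.undistortPoints(np.array(uv,float).reshape(-1,1,2),K,d).reshape(-1,2)
    r=np.c_[n,np.ones(len(n))]@R; c=-R.T@t; z=np.broadcast_to(z,len(n))
    return c+r*((z-c[2])/r[:,2])[:,None]
def w2px(s,X):
    K,d,R,t=cal(s);return cv2.projectPoints(np.array(X,float).reshape(-1,1,3),cv2.Rodrigues(R)[0],t,K,d)[0].reshape(-1,2)
def tool():
    o=get_obs();return o,Rt.from_quat(o['orientation']).as_matrix()
def crop(s,name,x0,y0,x1,y1,k):
    im=cv2.resize(s['pixels'][y0:y1,x0:x1,::-1],None,fx=k,fy=k,interpolation=cv2.INTER_CUBIC);cv2.imwrite(f'pics/{name}.png',im)
def mv(p,yaw=None,n=None):
    "tool-frame increments from current pose to TCP p with tool-y... yaw of tool x axis, pointing down"
    o,R=tool();v=R.T@(np.array(p)-o['tcp_pos'])/100
    if yaw is None:return v.round(3),None
    T=np.array([[np.cos(yaw),np.sin(yaw),0],[np.sin(yaw),-np.cos(yaw),0],[0,0,-1]])
    return v.round(3),(Rt.from_matrix(R.T@T).as_rotvec()/2/np.pi).round(4)
E
python3 - <<'E'
from h import *
s=snapshot('top')
crop(s,'c1',184,135,392,225,3.8)
for n,uv,z in(('rest',(367,198),66),('knob',(315,176),76),('board TL',(189,146),18),('TR',(308,145),18),('BL',(189,213),18),('BR',(309,213),18),('tip',(363,183),10)):print(n,px2w(s,[uv],z)[0].round(1))
E
```

```text
rest [ 531.4 -350.7   66. ]
knob [ 609.6 -155.6   76. ]
board TL [732.7 324.9  18. ]
TR [ 743.9 -137.    18. ]
BL [471.  314.8  18. ]
BR [ 478.1 -139.7   18. ]
tip [ 598.7 -350.4   10. ]
```

View pics/c1.png

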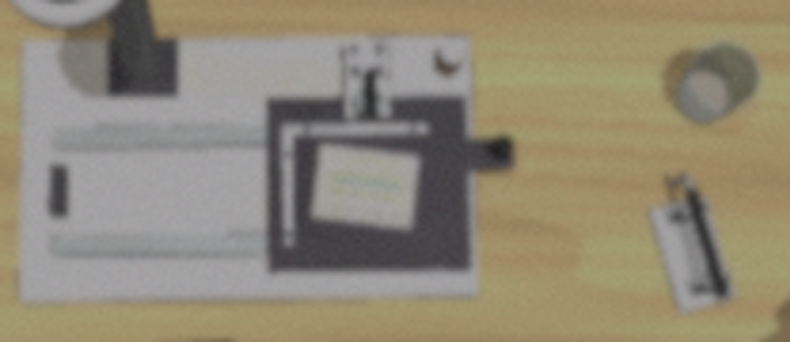

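Run:
```python
from h import *
print(mv((520,-345,260),.31-np.pi))
```

```text
(array([-4.228,  2.156, -0.292]), array([ 0.0002, -0.    , -0.011 ]))
```

Call:
send_rows(increments=[[-0.528,0.27,-0.036,0,0,0,1],[-0.528,0.27,-0.036,0,0,0,1],[-0.528,0.27,-0.036,0,0,0,1],[-0.528,0.27,-0.036,0,0,0,1],[-0.528,0.27,-0.036,0,0,0,1],[-0.528,0.27,-0.036,0,0,0,1],[-0.528,0.27,-0.036,0,0,0,1],[-0.528,0.27,-0.036,0,0,-0.011,1]])

```text
time_s: 1.15
tcp_pos: [520.8, -343.4, 260.2]
orientation: [-0.155, 0.988, 0.0, 0.0]
force: [0.3, -0.6, 0.1]
grip_width: 1.001
```

Run:
```python
from h import *
o,R=tool();print(o['tcp_pos'],R.round(3))
s=snapshot('wrist');print(s['camera_matrix'][0,0],s['k1'],s['t'],(-s['R'].T@s['t']).round(1),s['R'].round(3));crop(s,'w1',0,0,512,384,1.5)
print(w2px(s,[[531,-351,66],[600,-330,10]]))
```

```text
[ 520.84724681 -343.40781632  260.20177712] [[-0.952 -0.306  0.   ]
 [-0.306  0.952  0.   ]
 [-0.     0.    -1.   ]]
275.449793633742 -0.048086566073092925 [ 484.95787398 -421.2604919   285.84023899] [ 443.8 -367.6  402.9] [[-0.306  0.952  0.002]
 [ 0.904  0.29   0.314]
 [ 0.299  0.098 -0.949]]
[[247.82168449 175.28716868]
 [248.66979436 211.52750386]]
```

View pics/w1.png

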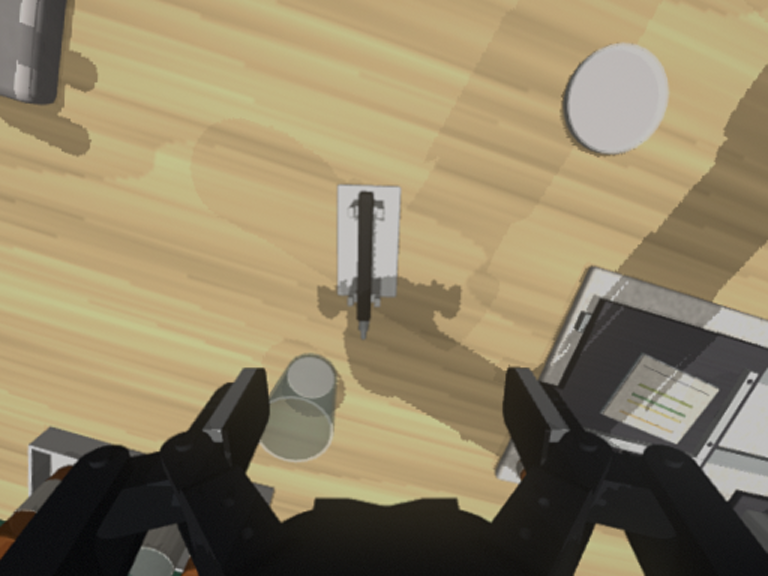

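Run:
```python
from h import *
s=snapshot('wrist')
p=px2w(s,np.array([[367,194],[363.5,318]])/1.5,72.);print(p)
g=s['pixels'].max(2)
m=(g[120:215,225:260]<60).astype(np.uint8)
n,l,st,c=cv2.connectedComponentsWithStats(m);i=1+np.argmax(st[1:,4]);ys,xs=np.where(l==i)
print(st[i],[ (y+120,225+xs[ys==y].mean(),(ys==y).sum()) for y in range(ys.min(),ys.max()+1,8)])
```

```text
[[ 482.42926985 -368.24652343   72.        ]
 [ 583.57702174 -339.66337807   72.        ]]
[ 12  22  10  68 407] [(142, np.float64(245.0), np.int64(1)), (150, np.float64(245.0), np.int64(1)), (158, np.float64(243.5), np.int64(2)), (166, np.float64(242.33333333333334), np.int64(6)), (174, np.float64(241.5), np.int64(8)), (182, np.float64(241.0), np.int64(9)), (190, np.float64(241.0), np.int64(9)), (198, np.float64(240.5), np.int64(8)), (206, np.float64(240.5), np.int64(8))]
```

Run:
```python
from h import *
print(mv((533,-354,48),.28-np.pi))
```

```text
(array([-0.052, -0.148,  2.118]), array([0.    , 0.0001, 0.0058]))
```

Call:
send_rows(increments=[[-0.052,-0.148,0.3,0,0,0.0058,1],[0,0,0.5,0,0,0,1],[0,0,0.5,0,0,0,1],[0,0,0.45,0,0,0,1],[0,0,0.26,0,0,0,1],[0,0,0.1,0,0,0,1],[0,0,0,0,0,0,-1],[0,0,0,0,0,0,-1]])

```text
time_s: 2.25
tcp_pos: [529.9, -358.0, 50.5]
orientation: [-0.136, 0.991, -0.001, 0.001]
force: [-0.1, -0.0, 0.4]
grip_width: 0.6
```

Call:
send_rows(increments=[[0,0,0,0,0,0,-1],[0,0,0,0,0,0,-1],[0,0,0,0,0,0,-1],[0,0,0,0,0,0,-1]])

```text
time_s: 2.75
tcp_pos: [529.7, -357.7, 50.1]
orientation: [-0.136, 0.991, -0.0, 0.001]
force: [-1.0, 0.6, 6.5]
grip_width: 0.125
```

Run:
```python
from h import *
o,R=tool();print(o['tcp_pos'],o['force'],o['grip_width'],R.round(3))
s=snapshot('wrist');crop(s,'w2',150,90,350,384,2)
```

```text
[ 529.65302193 -357.73825276   50.12190011] [-1.00426562  0.56159447  6.54357083] 0.12528017246220222 [[-0.963 -0.27   0.001]
 [-0.27   0.963 -0.001]
 [-0.001 -0.001 -1.   ]]
```

View pics/w2.png

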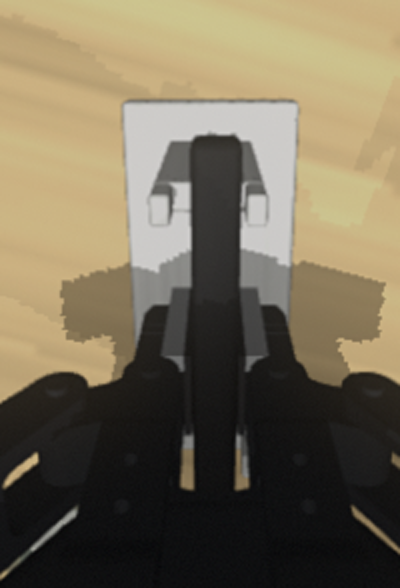

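Run:
```python
from h import *
s=snapshot('wrist');o,R=tool()
e=px2w(s,[[257.5,158.5]],72.)[0];v=R.T@(e-o['tcp_pos']);print(e,v,'s=',-(v[0]-55))
a=np.array([50,90]) # image edges of uprights (near): crop(150..270, row195)
print(mv((470,-175,200),0.0-np.pi))
```

```text
[ 474.53971899 -372.06953212   72.        ] [ 56.88565721   1.0802546  -21.95181153] s= -1.8856572082862115
(array([ 0.079,  1.919, -1.501]), array([-0.0001,  0.0002,  0.0436]))
```

Call:
send_rows(increments=[[0,0,-0.3,0,0,0,-1],[0,0,-0.6,0,0,0,-1],[0,0,-0.6,0,0,0.022,-1],[0,0,0,0,0,0.0216,-1],[0.15,0.46,0,0,0,0,-1],[0.15,0.46,0,0,0,0,-1],[0.15,0.46,0,0,0,0,-1],[0.15,0.46,0,0,0,0,-1]])

```text
time_s: 3.85
tcp_pos: [468.4, -172.2, 199.0]
orientation: [0.0, 1.0, 0.0, -0.0]
force: [1.6, 0.3, 0.9]
grip_width: 0.123
```

Run:
```python
from h import *
o,R=tool();print(o['tcp_pos'],o['force'],o['grip_width'],R.round(3))
s=snapshot('wrist');crop(s,'w3',112,84,512,384,2)
```

```text
[ 468.39239138 -172.16681418  198.98081211] [1.58042364 0.25534503 0.92796865] 0.12304133921346408 [[-1.     0.001 -0.   ]
 [ 0.001  1.     0.   ]
 [ 0.     0.    -1.   ]]
```

View pics/w3.png

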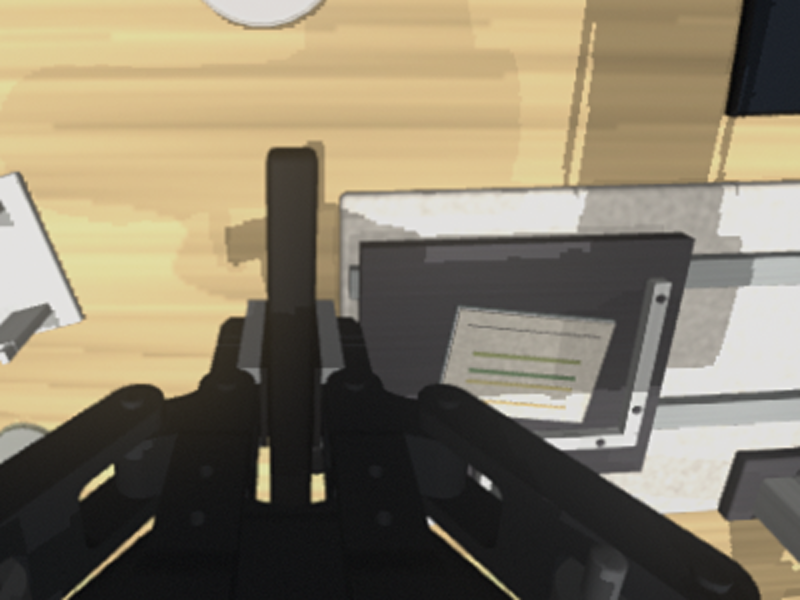

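Run:
```python
from h import *
s=snapshot('wrist')
P={'stageFL':((360,242),42),'stageFR':((692,236),42),'stageBR':((641,470),42),'plA':((459,306),47),'plB':((615,321),47),'plC':((584,423),47),'strip_top_end':((652,281),50),'corner50':((625,433),50),'corner42':((624,434),42),'boardL':((342,194),18),'boardR':((800,183),18)}
for k,(uv,z) in P.items():print(k,px2w(s,[np.array(uv)/2+[112,84]],z)[0].round(1))
```

```text
stageFL [ 499.5 -126.7   42. ]
stageFR [496.6  72.7  42. ]
stageBR [672.   79.2  42. ]
plA [538.9 -66.2  47. ]
plB [550.2  32.2  47. ]
plC [626.   26.5  47. ]
strip_top_end [522.   47.9  50. ]
corner50 [632.6  54.3  50. ]
corner42 [640.2  59.8  42. ]
boardL [ 477.3 -135.6   18. ]
boardR [469.9 157.4  18. ]
```

Run:
```python
from h import *
s=snapshot('top')
for uv in[(268,98),(466,98),(470,270),(268,270)]:print(px2w(s,[np.array(uv)/3.8+[184,135]],42)[0].round(1))
print(mv((452,-34,199),.03-np.pi))
```

```text
[671.8  69.7  42. ]
[ 675.1 -128.6   42. ]
[ 501.3 -132.    42. ]
[498.2  67.1  42. ]
(array([0.163, 1.379, 0.007]), array([ 0.    ,  0.0002, -0.0044]))
```

Call:
send_rows(increments=[[0.05,0.46,0,0,0,0,-1],[0.05,0.46,0,0,0,-0.004,-1],[0.05,0.46,0,0,0,0,-1],[0,0,0.5,0,0,0,-1],[0,0,0.35,0,0,0,-1],[0,0,0.2,0,0,0,-1],[0,0,0.08,0,0,0,-1],[0,0,0,0,0,0,-1]])

```text
time_s: 5.0
tcp_pos: [453.3, -36.0, 86.0]
orientation: [-0.012, 1.0, -0.0, -0.0]
force: [-0.4, 1.8, -0.0]
grip_width: 0.123
```

Run:
```python
from h import *
o,R=tool();print(o['tcp_pos'],o['force'],R.round(3))
```

```text
[453.2917409  -35.99402972  85.97352265] [-0.40027664  1.76054858 -0.03786604] [[-1.    -0.024 -0.001]
 [-0.024  1.    -0.   ]
 [ 0.001 -0.    -1.   ]]
```

Call:
send_rows(increments=[[-0.04,0,0.018,0,0,0,-1],[-0.04,0,0,0,0,0,-1],[-0.04,0,0,0,0,0,-1],[-0.04,0,0,0,0,0,-1],[-0.04,0,0,0,0,0,-1],[-0.03,0,0,0,0,0,-1],[-0.03,0,0,0,0,0,-1],[0,0,0,0,0,0,-1]])

```text
time_s: 6.0
tcp_pos: [479.3, -35.0, 84.2]
orientation: [-0.012, 1.0, -0.0, -0.0]
force: [-0.3, -0.2, -0.2]
grip_width: 0.123
```

Call:
send_rows(increments=[[-0.02,0,0,0,0,0,-1],[-0.01,0,0,0,0,0,-1]])

```text
time_s: 6.25
tcp_pos: [482.0, -34.9, 84.3]
orientation: [-0.012, 1.0, -0.0, -0.0]
force: [-0.5, -0.5, -0.8]
grip_width: 0.126
```

Call:
send_rows(increments=[[-0.01,0,0,0,0,0,-1],[-0.01,0,0,0,0,0,-1]])

```text
time_s: 6.5
tcp_pos: [484.1, -34.9, 84.3]
orientation: [-0.012, 1.0, -0.0, -0.0]
force: [-0.3, -0.6, -0.7]
grip_width: 0.122
```

Call:
send_rows(increments=[[-0.01,0,0,0,0,0,-1],[-0.01,0,0,0,0,0,-1]])

```text
time_s: 6.75
tcp_pos: [486.2, -34.8, 84.3]
orientation: [-0.012, 1.0, 0.0, -0.0]
force: [-1.0, -0.2, -0.5]
grip_width: 0.127
```

Call:
send_rows(increments=[[-0.01,0,0,0,0,0,-1],[-0.01,0,0,0,0,0,-1]])

```text
time_s: 7.0
tcp_pos: [487.5, -34.9, 84.1]
orientation: [-0.012, 1.0, -0.0, -0.001]
force: [-3.4, -0.6, 1.7]
grip_width: 0.122
```

Run:
```python
from h import *
o,R=tool();print(o['tcp_pos'],o['force'],R.round(3))
s=snapshot('scene');crop(s,'s2',170,165,350,275,4.4)
```

```text
[487.51378553 -34.87796962  84.13524106] [-3.3786706  -0.56086706  1.70538941] [[-1.    -0.025 -0.001]
 [-0.025  1.    -0.   ]
 [ 0.001 -0.    -1.   ]]
```

View pics/s2.png

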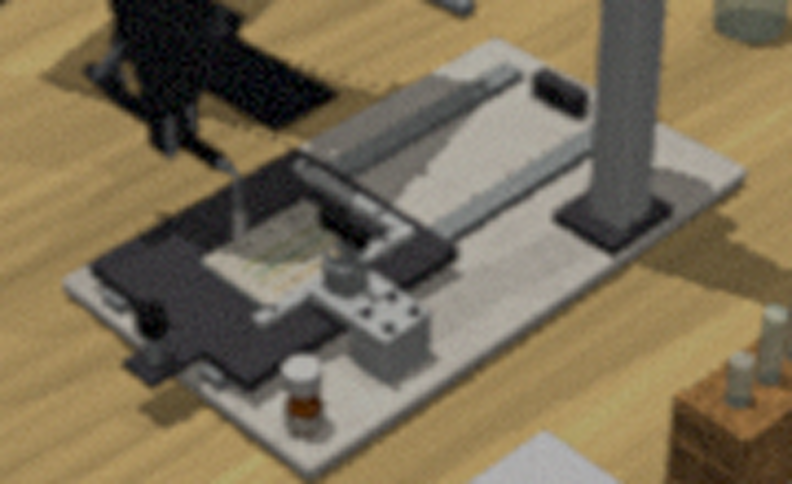

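Call:
send_rows(increments=[[-0.01,0,0,0,0,0,-1],[0,0,0,0,0,0,-1]])

```text
time_s: 7.3
tcp_pos: [487.8, -35.0, 83.9]
orientation: [-0.012, 1.0, -0.0, -0.001]
force: [-4.8, -1.3, 1.3]
grip_width: 0.124
```

Call:
send_rows(increments=[[0.1,0,0,0,0,0,-1],[0.15,0,-0.35,0,0,0,-1],[0,-0.5,0,0,0,0,-1],[-0.6,0,0,0,0,0,-1],[-0.07,-0.1,0,0,0,0,-1],[0,0,0.15,0,0,0,-1],[0,0,0.2,0,0,0,-1],[0,0,0,0,0,0,-1]])

```text
time_s: 8.3
tcp_pos: [531.0, -93.5, 82.9]
orientation: [-0.012, 1.0, -0.0, -0.001]
force: [-0.3, 1.1, 0.4]
grip_width: 0.128
```

Call:
send_rows(increments=[[0,0.04,-0.01,0,0,0,-1],[0,0.04,0,0,0,0,-1],[0,0.04,0,0,0,0,-1],[0,0.04,0,0,0,0,-1],[0,0.04,0,0,0,0,-1],[0,0.04,0,0,0,0,-1],[0,0.04,0,0,0,0,-1],[0,0.02,0,0,0,0,-1]])

```text
time_s: 9.3
tcp_pos: [531.8, -63.4, 85.3]
orientation: [-0.012, 1.0, -0.0, -0.0]
force: [0.1, -0.5, -0.1]
grip_width: 0.128
```

Call:
send_rows(increments=[[0,0.02,0,0,0,0,-1],[0,0.02,0,0,0,0,-1]])

```text
time_s: 9.55
tcp_pos: [531.7, -59.6, 85.3]
orientation: [-0.012, 1.0, -0.0, -0.0]
force: [-0.2, -0.5, -0.6]
grip_width: 0.127
```

Call:
send_rows(increments=[[0,0.02,0,0,0,0,-1],[0,0.015,0,0,0,0,-1]])

```text
time_s: 9.8
tcp_pos: [531.4, -56.4, 85.3]
orientation: [-0.012, 1.0, -0.0, -0.0]
force: [-0.2, -3.4, 0.4]
grip_width: 0.128
```

Call:
send_rows(increments=[[0,0.015,0,0,0,0,-1],[0,0.01,0,0,0,0,-1]])

```text
time_s: 10.05
tcp_pos: [531.0, -54.5, 85.3]
orientation: [-0.012, 1.0, -0.001, -0.001]
force: [-0.8, -7.7, 1.1]
grip_width: 0.125
```

Run:
```python
from h import *
o,R=tool();print(o['tcp_pos'],o['force'])
s=snapshot('wrist');crop(s,'w4',200,190,500,384,2.6)
```

```text
[530.98269887 -54.49483654  85.27176032] [-0.80842391 -7.65218369  1.14261823]
```

View pics/w4.png

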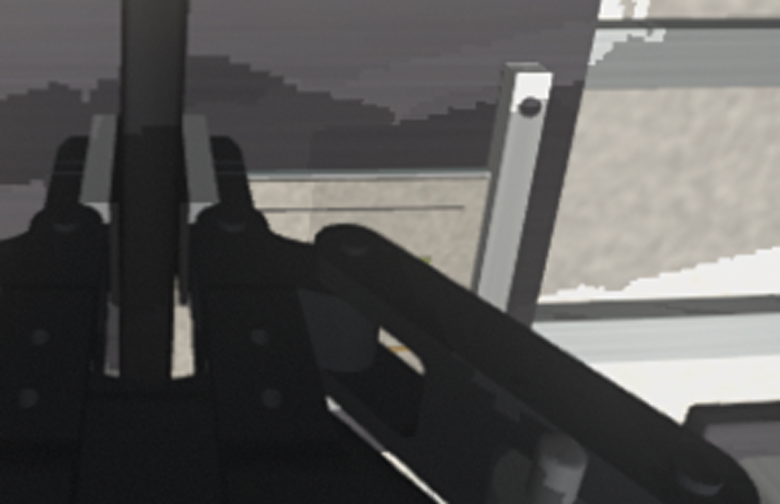

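Call:
send_rows(increments=[[0,-0.1,0,0,0,0,-1],[0,-0.05,-0.35,0,0,0,-1],[0.35,0,0,0,0,0,-1],[0.35,0.3,0,0,0,0,-1],[0,0.4,0,0,0,0,-1],[0,0,0.25,0,0,0,-1],[0,0,0.11,0,0,0,-1],[0,0,0,0,0,0,-1]])

```text
time_s: 11.1
tcp_pos: [459.8, -0.9, 83.6]
orientation: [-0.012, 1.0, -0.0, -0.001]
force: [0.2, -0.0, 0.3]
grip_width: 0.125
```

Run:
```python
from h import *
s=snapshot('wrist');crop(s,'w5',200,150,500,384,2.6)
```

Call:
send_rows(increments=[[-0.06,0,0,0,0,0,-1],[-0.06,0,0,0,0,0,-1],[-0.06,0,0,0,0,0,-1],[-0.03,0,0,0,0,0,-1],[-0.03,0,0,0,0,0,-1],[-0.02,0,0,0,0,0,-1]])

```text
time_s: 11.9
tcp_pos: [486.2, 0.2, 84.2]
orientation: [-0.012, 1.0, -0.0, -0.0]
force: [-0.3, 0.1, 1.0]
grip_width: 0.127
```

Call:
send_rows(increments=[[-0.01,0,0,0,0,0,-1],[-0.01,0,0,0,0,0,-1]])

```text
time_s: 12.15
tcp_pos: [486.8, -0.1, 83.9]
orientation: [-0.012, 1.0, -0.0, -0.001]
force: [-5.1, -0.2, 1.1]
grip_width: 0.124
```

Call:
send_rows(increments=[[0.15,0,0,0,0,0,-1],[0.1,-0.1,-0.5,0,0,0,-1],[0,-0.3,-0.5,0,0,0,-1],[0,-0.6,-0.1,0,0,0,-1],[0,-0.6,0,0,0,0,-1],[-0.1,-0.6,0,0,0,0,-1],[-0.3,-0.5,0,0,0,0,-1],[-0.3,-0.4,0,0,0,0,-1]])

```text
time_s: 13.15
tcp_pos: [541.2, -310.6, 194.7]
orientation: [-0.012, 1.0, -0.0, 0.001]
force: [1.4, 0.7, 0.5]
grip_width: 0.122
```

Run:
```python
from h import *
s=snapshot('wrist');g=s['pixels'].max(2)
for r in range(152,200,6):
    x=np.where(g[r,225:290]<70)[0]+225;print(r,(x.min(),x.max(),len(x)) if len(x) else None,end=' ')
o,R=tool();print(o['tcp_pos']);print(mv((529.7,-357.7,140),.273-np.pi))
```

```text
152 None 158 (np.int64(250), np.int64(266), 16) 164 (np.int64(246), np.int64(269), 24) 170 (np.int64(246), np.int64(269), 24) 176 (np.int64(246), np.int64(269), 24) 182 (np.int64(246), np.int64(269), 24) 188 (np.int64(246), np.int64(269), 24) 194 (np.int64(246), np.int64(269), 24) [ 544.36000011 -314.10879005  193.56122899]
(array([ 0.157, -0.431,  0.537]), array([-0.0004,  0.0001, -0.0397]))
```

Call:
send_rows(increments=[[0.157,-0.431,0,0,0,0,-1],[0,0,0,0,0,-0.02,-1],[0,0,0.3,0,0,-0.0197,-1],[0,0,0.2,0,0,0,-1],[0,0,0,0,0,0,-1]])

```text
time_s: 13.82
tcp_pos: [525.0, -351.3, 142.9]
orientation: [-0.137, 0.991, 0.001, -0.001]
force: [-0.4, -0.9, -1.3]
grip_width: 0.122
```

Run:
```python
from h import *
o,R=tool();print(o['tcp_pos']);print(mv((529.7,-357.7,51),.273-np.pi))
```

```text
[ 525.04339059 -351.25424557  142.93908281]
(array([-0.029, -0.076,  0.919]), array([ 0.0002, -0.0003,  0.0001]))
```

Call:
send_rows(increments=[[-0.029,-0.076,0.1,0,0,0,-1],[0,0,0.4,0,0,0,-1],[0,0,0.2,0,0,0,-1],[0,0,0,0,0,0,-1],[0,0,0,0,0,0,-1]])

```text
time_s: 14.45
tcp_pos: [532.1, -359.1, 75.6]
orientation: [-0.137, 0.991, -0.001, 0.001]
force: [1.3, -0.3, -0.1]
grip_width: 0.124
```

Run:
```python
from h import *
o,R=tool();print(o['tcp_pos']);print(mv((529.7,-357.7,51),.273-np.pi))
```

```text
[ 532.1276662  -359.09149852   75.59841193]
(array([0.02 , 0.02 , 0.246]), array([-0.0002,  0.0002,  0.0002]))
```

Call:
send_rows(increments=[[0.02,0.015,0.04,0,0,0,-1],[0,0,0.08,0,0,0,-1],[0,0,0.08,0,0,0,-1],[0,0,0,0,0,0,-1]])

```text
time_s: 14.95
tcp_pos: [528.1, -357.4, 53.3]
orientation: [-0.137, 0.991, 0.0, -0.001]
force: [-0.1, -0.3, -0.9]
grip_width: 0.12
```

Call:
send_rows(increments=[[0,0,0.03,0,0,0,-1],[0,0,0,0,0,0,-1]])

```text
time_s: 15.2
tcp_pos: [528.7, -357.6, 51.1]
orientation: [-0.137, 0.991, 0.0, -0.0]
force: [-1.0, -0.5, -0.8]
grip_width: 0.123
```

Call:
send_rows(increments=[[0,0,0.01,0,0,0,-1],[0,0,0,0,0,0,-1]])

```text
time_s: 15.45
tcp_pos: [528.8, -357.7, 50.4]
orientation: [-0.137, 0.991, -0.0, 0.0]
force: [-0.4, 0.4, -0.9]
grip_width: 0.127
```

Call:
send_rows(increments=[[0,0,0,0,0,0,0.0],[0,0,0,0,0,0,0.0],[0,0,0,0,0,0,0.0],[0,0,-0.2,0,0,0,0],[0,0,-0.4,0,0,0,0],[0,0,-0.6,0,0,0,0],[0,0,-0.6,0,0,0,0],[0,0,0,0,0,0,0]])

```text
time_s: 16.45
tcp_pos: [531.2, -359.0, 236.6]
orientation: [-0.137, 0.991, -0.003, 0.004]
force: [-0.4, -0.3, -0.8]
grip_width: 0.504
```

Run:
```python
from h import *
o,R=tool();print(o['tcp_pos'])
s=snapshot('wrist');t=snapshot('top')
a=cv2.resize(s['pixels'][60:290,130:370,::-1],None,fx=1.6,fy=1.6);b=cv2.resize(t['pixels'][135:225,225:325,::-1],None,fx=4,fy=4,interpolation=2)
h=max(a.shape[0],b.shape[0]);f=lambda i:np.pad(i,((0,h-i.shape[0]),(0,0),(0,0)));c=np.hstack([f(a),f(b)]);print(a.shape,b.shape);cv2.imwrite('pics/m1.png',c)
```

```text
[ 531.20958769 -358.9713992   236.64734216]
(368, 384, 3) (360, 400, 3)
```

View pics/m1.png

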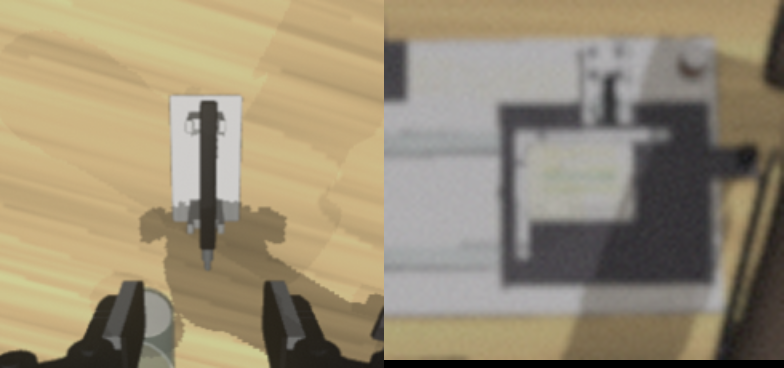

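Run:
```python
from h import *
t=snapshot('top')
print(px2w(t,[[281.5,159.25],[225+(745-384)/4,135+158/4]],[114,86]))
o,R=tool();print(o['q'],mv((655,-25,225),.025-np.pi))
```

```text
[[ 662.05972987  -28.5393277   114.        ]
 [ 613.16065711 -155.2509717    86.        ]]
[-2.89531003e-01  2.99466591e-01 -7.70941081e-02 -5.25348615e-04
 -1.19480469e+00 -1.00716035e+00] (array([-2.119,  2.857,  0.049]), array([ 0.0001, -0.    ,  0.0396]))
```

Call:
send_rows(increments=[[-0.303,0.408,0,0,0,0,0],[-0.303,0.408,0,0,0,0,0],[-0.303,0.408,0,0,0,0,0],[-0.303,0.408,0,0,0,0,0],[-0.303,0.408,0,0,0,0,0],[-0.303,0.408,0,0,0,0,0],[-0.303,0.408,0.05,0,0,0.02,0],[0,0,0,0,0,0.0196,0]])

```text
time_s: 17.6
tcp_pos: [655.6, -22.1, 222.2]
orientation: [-0.012, 1.0, -0.0, -0.002]
force: [-0.3, -0.3, -0.8]
grip_width: 0.498
```

Run:
```python
from h import *
o,R=tool();print(o['tcp_pos'],R[:,0])
s=snapshot('wrist');np.savez('s.npz',**s);crop(s,'w6',112,84,400,300,2.7);print(w2px(s,[[662,-28,114]]))
```

```text
[655.57470235 -22.08415277 222.16658341] [-0.99968619 -0.02468555  0.00426053]
[[249.67512761 197.55531196]]
```

View pics/w6.png

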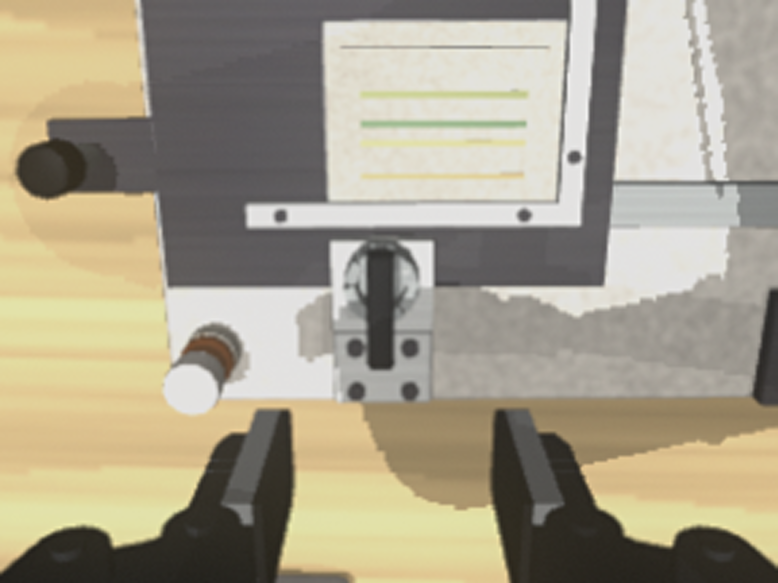

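Run:
```python
from h import *
s=dict(np.load('s.npz'))
print(px2w(s,np.array([[380,250],[380,368],[48,168]])/2.7+[112,84],[114,114,86]))
print(mv((667,-25,92),.025-np.pi))
```

```text
[[ 641.0649946   -25.45007429  114.        ]
 [ 685.78418388  -24.58147679  114.        ]
 [ 619.19993424 -151.93695208   86.        ]]
(array([-0.123, -0.017,  1.305]), array([-0.0001, -0.0007, -0.0011]))
```

Call:
send_rows(increments=[[-0.08,-0.025,0.3,0,-0.0007,-0.0008,0],[0,0,0.4,0,0,0,0],[0,0,0.4,0,0,0,0],[0,0,0.1,0,0,0,0],[0,0,0,0,0,0,0]])

```text
time_s: 18.27
tcp_pos: [663.9, -28.0, 104.8]
orientation: [-0.015, 1.0, -0.0, 0.001]
force: [0.7, 0.4, 0.6]
grip_width: 0.499
```

Run:
```python
from h import *
o,R=tool();print(o['tcp_pos'],o['force'],mv((663.5,-25,91),.022-np.pi))
```

```text
[663.85652887 -28.03212998 104.8211436 ] [0.69998701 0.40670934 0.55223871] (array([0.003, 0.031, 0.138]), array([-0.0001,  0.0004,  0.0014]))
```

Call:
send_rows(increments=[[0,0.03,0.06,0,0,0.001,0],[0,0,0.07,0,0,0,0],[0,0,0,0,0,0,-1],[0,0,0,0,0,0,-1],[0,0,0,0,0,0,-1],[0,0,0,0,0,0,-1]])

```text
time_s: 19.02
tcp_pos: [664.2, -25.7, 92.9]
orientation: [-0.012, 1.0, -0.001, 0.002]
force: [-0.5, -4.8, 1.0]
grip_width: 0.101
```

Call:
send_rows(increments=[[0,0,-0.05,0,0,0,-1],[0,0,-0.05,0,0,0,-1],[0,0,-0.035,0,0,0,-1],[0,0,0,0,0,0,-1]])

```text
time_s: 19.52
tcp_pos: [663.9, -25.7, 104.9]
orientation: [-0.012, 1.0, -0.0, 0.002]
force: [5.0, -7.0, -9.3]
grip_width: 0.101
```

Call:
send_rows(increments=[[0,0,-0.01,0,0,-0.025,-1],[0,0,0,0,0,-0.025,-1],[0,0,0,0,0,-0.025,-1],[0,0,0,0,0,-0.025,-1]])

```text
time_s: 20.02
tcp_pos: [663.9, -26.3, 105.6]
orientation: [-0.322, 0.947, -0.001, 0.001]
force: [4.7, -9.0, -11.1]
grip_width: 0.102
```

Call:
send_rows(increments=[[0,0,0,0,0,-0.025,-1],[0,0,0,0,0,-0.027,-1],[0,0,0,0,0,-0.028,-1],[0,0,0,0,0,0,-1]])

```text
time_s: 20.52
tcp_pos: [664.2, -26.7, 105.8]
orientation: [-0.547, 0.837, -0.002, 0.001]
force: [6.3, -10.0, -10.5]
grip_width: 0.104
```

Run:
```python
from h import *
o,R=tool();print(o['tcp_pos'],o['force'],o['ft_torque'],np.arctan2(-R[1,0],-R[0,0]))
```

```text
[664.23761105 -26.68793325 105.79460529] [  6.27082019  -9.96556966 -10.53664366] [-3.78784291e+00 -2.26177924e+00  1.85698266e-03] 1.1567767077744824
```

Call:
send_rows(increments=[[0,0,0.03,0,0,0,-1],[0,0,0.03,0,0,0,-1],[0,0,0.005,0,0,0,-1]])

```text
time_s: 20.9
tcp_pos: [664.4, -26.7, 100.1]
orientation: [-0.546, 0.838, -0.002, 0.001]
force: [3.3, -10.8, -3.6]
grip_width: 0.101
```

Nearly seated; ease down a little more, then release and lift.

Call:
send_rows(increments=[[0,0,0.01,0,0,0,-1],[0,0,0,0,0,0,-1]])

```text
time_s: 21.15
tcp_pos: [664.4, -26.8, 100.0]
orientation: [-0.546, 0.838, -0.002, 0.001]
force: [1.2, -10.2, -0.5]
grip_width: 0.101
```

Call:
send_rows(increments=[[0,0,0,0,0,0,0],[0,0,0,0,0,0,0],[0,0,0,0,0,0,0],[0,0,-0.2,0,0,0,0],[0,0,-0.4,0,0,0,0],[0,0,-0.4,0,0,0,0],[0,0,0,0,0,0,0]])

```text
time_s: 22.02
tcp_pos: [665.6, -24.1, 203.6]
orientation: [-0.546, 0.838, -0.003, 0.005]
force: [-0.2, 0.3, -0.8]
grip_width: 0.503
```

Run:
```python
from h import *
o,R=tool();print(o['tcp_pos'],o['force'])
s=snapshot('wrist');np.savez('s.npz',**s);crop(s,'w7',60,84,460,374,2);print(w2px(s,[[619,-152,76]]))
for z in (100,107,114.5,121.5): print(w2px(s,[[664,-25,z]]))
```

```text
[665.6395097  -24.14249471 203.59100772] [-0.21677368  0.34701388 -0.75728012]
[[247.40122637  35.35127746]]
[[258.55703413 189.2117403 ]]
[[258.53705424 191.57318102]]
[[258.51443204 194.24532228]]
[[258.49208627 196.88315106]]
```

View pics/w7.png

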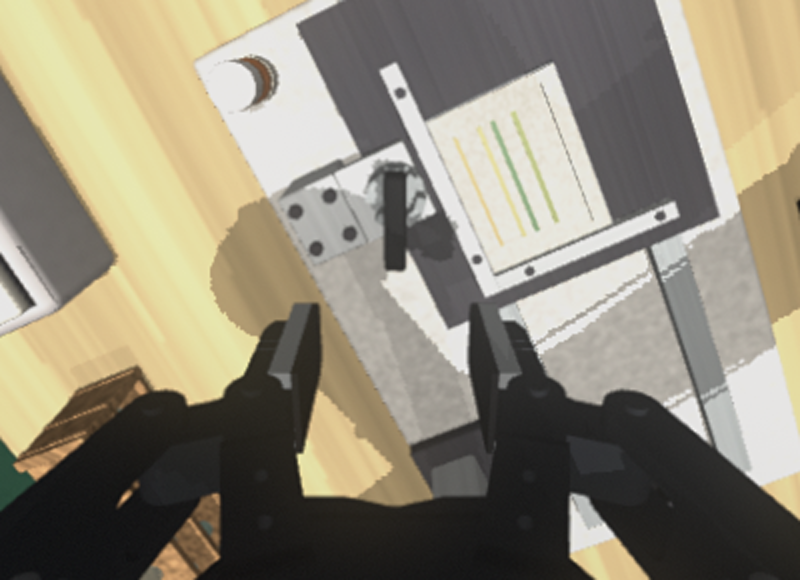

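Call:
send_rows(increments=[[0,0,0,0,0,0.026,0],[0,0,0,0,0,0.026,0],[0,0,0,0,0,0.026,0],[0,0,0,0,0,0.026,0],[0,0,0,0,0,0.026,0],[0,0,0,0,0,0.026,0],[0,0,0,0,0,0.0245,0],[0,0,0,0,0,0,0]])

```text
time_s: 23.08
tcp_pos: [663.0, -24.5, 198.1]
orientation: [-0.011, 1.0, -0.0, 0.001]
force: [1.0, -0.2, -0.0]
grip_width: 0.499
```

Run:
```python
from h import *
o,R=tool();print(o['tcp_pos'],mv((618,-151,120),.022-np.pi))
```

```text
[663.02604912 -24.45489316 198.07092085] (array([ 0.48 , -1.255,  0.78 ]), array([-0.    ,  0.0004, -0.    ]))
```

Call:
send_rows(increments=[[0.16,-0.42,0,0,0,0,0],[0.16,-0.42,0,0,0,0,0],[0.16,-0.415,0,0,0,0,0],[0,0,0.4,0,0,0,0],[0,0,0.36,0,0,0,0],[0,0,0,0,0,0,0]])

```text
time_s: 23.82
tcp_pos: [616.1, -151.1, 119.9]
orientation: [-0.012, 1.0, 0.0, -0.001]
force: [-0.4, 0.6, 0.7]
grip_width: 0.499
```

Run:
```python
from h import *
o,R=tool();print(o['tcp_pos'],mv((618,-151,57),.022-np.pi))
s=snapshot('wrist');crop(s,'w8',130,100,400,384,2);
g=s['pixels'].max(2);print(w2px(s,[[618,-152,86],[629,-152,86],[607,-152,86],[618,-141,86],[618,-163,86]]).round(0).tolist())
```

```text
[ 616.14594238 -151.08649455  119.86819258] (array([-0.02 ,  0.   ,  0.629]), array([ 0.0001, -0.0003,  0.0002]))
[[254.0, 226.0], [254.0, 240.0], [255.0, 211.0], [270.0, 226.0], [239.0, 226.0]]
```

View pics/w8.png

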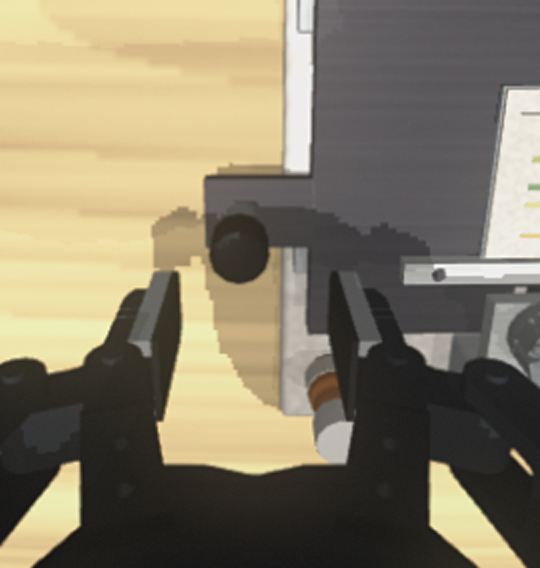

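Call:
send_rows(increments=[[0,0,0.3,0,0,0,0],[0,0,0.2,0,0,0,0],[0,0,0.13,0,0,0,0],[0,0.015,0,0,0,0,0],[0,0.015,0,0,0,0,0],[0,0.015,0,0,0,0,0],[0,0.015,0,0,0,0,0],[0,0.015,0,0,0,0,0]])

```text
time_s: 24.88
tcp_pos: [619.2, -143.7, 60.7]
orientation: [-0.011, 1.0, -0.0, 0.003]
force: [1.0, -2.2, 1.8]
grip_width: 0.502
```

Call:
send_rows(increments=[[0,0.015,0,0,0,0,0],[0,0.015,0,0,0,0,0],[0,0.015,0,0,0,0,0],[0,0.02,0,0,0,0,0],[0,0.02,0,0,0,0,0]])

```text
time_s: 25.5
tcp_pos: [618.5, -134.9, 60.1]
orientation: [-0.01, 1.0, 0.0, 0.002]
force: [0.7, -1.9, 1.4]
grip_width: 0.502
```

Call:
send_rows(increments=[[0,0.03,0,0,0,0,0],[0,0.04,0,0,0,0,0],[0,0.05,0,0,0,0,0],[0,0.06,0,0,0,0,0],[0,0.06,0,0,0,0,0],[0,0.06,0,0,0,0,0],[0,0.06,0,0,0,0,0],[0,0.06,0,0,0,0,0]])

```text
time_s: 26.5
tcp_pos: [617.3, -92.7, 60.0]
orientation: [-0.01, 1.0, 0.0, 0.002]
force: [-1.2, -1.9, 2.0]
grip_width: 0.502
```

Call:
send_rows(increments=[[0,0.06,0,0,0,0,0],[0,0.06,0,0,0,0,0],[0,0.06,0,0,0,0,0],[0,0.06,0,0,0,0,0],[0,0.06,0,0,0,0,0],[0,0.06,0,0,0,0,0],[0,0.06,0,0,0,0,0],[0,0.06,0,0,0,0,0]])

```text
time_s: 27.5
tcp_pos: [616.4, -44.7, 59.9]
orientation: [-0.01, 1.0, 0.0, 0.002]
force: [-1.7, -2.2, -0.9]
grip_width: 0.499
```

Call:
send_rows(increments=[[0,0.06,0,0,0,0,0],[0,0.06,0,0,0,0,0],[0,0.06,0,0,0,0,0],[0,0.06,0,0,0,0,0],[0,0.06,0,0,0,0,0],[0,0.06,0,0,0,0,0],[0,0.05,0,0,0,0,0],[0,0.04,0,0,0,0,0]])

```text
time_s: 28.5
tcp_pos: [615.7, 0.3, 60.1]
orientation: [-0.011, 1.0, 0.0, 0.002]
force: [-1.3, -2.8, -0.9]
grip_width: 0.502
```

Call:
send_rows(increments=[[0,0.04,0,0,0,0,0],[0,0.04,0,0,0,0,0],[0,0.04,0,0,0,0,0],[0,0.04,0,0,0,0,0],[0,0.03,0,0,0,0,0],[0,0.03,0,0,0,0,0],[0,0.02,0,0,0,0,0],[0,0.02,0,0,0,0,0]])

```text
time_s: 29.5
tcp_pos: [615.2, 26.0, 60.1]
orientation: [-0.01, 1.0, 0.0, 0.002]
force: [-1.4, -1.6, 0.2]
grip_width: 0.501
```

Call:
send_rows(increments=[[0,0.03,0,0,0,0,0],[0,0.03,0,0,0,0,0],[0,0.03,0,0,0,0,0],[0,0.03,0,0,0,0,0],[0,0.03,0,0,0,0,0],[0,0.03,0,0,0,0,0],[0,0.02,0,0,0,0,0],[0,0.02,0,0,0,0,0]])

```text
time_s: 30.5
tcp_pos: [614.7, 48.0, 60.1]
orientation: [-0.01, 1.0, 0.0, 0.002]
force: [-0.6, -2.8, 0.4]
grip_width: 0.496
```

Call:
send_rows(increments=[[0,0.02,0,0,0,0,0],[0,0.02,0,0,0,0,0],[0,0.015,0,0,0,0,0]])

```text
time_s: 30.88
tcp_pos: [614.5, 52.9, 60.1]
orientation: [-0.011, 1.0, -0.0, 0.002]
force: [0.1, -10.3, -0.9]
grip_width: 0.5
```

Call:
send_rows(increments=[[0,0.015,0,0,0,0,0],[0,0.015,0,0,0,0,0]])

```text
time_s: 31.12
tcp_pos: [614.4, 53.2, 60.1]
orientation: [-0.011, 1.0, -0.002, 0.002]
force: [4.7, -23.2, -1.7]
grip_width: 0.502
```

Call:
send_rows(increments=[[0,-0.03,0,0,0,0,0],[0,-0.06,0,0,0,0,0],[0,0,0,0,0,0,0],[0,0,-0.2,0,0,0,0],[0,0,-0.5,0,0,0,0],[0.1,0,-0.5,0,0,0,0],[0.5,-0.2,0,0,0,0,0],[0.5,-0.3,0,0,0,0,0]])

```text
time_s: 32.12
tcp_pos: [504.6, -4.4, 180.2]
orientation: [-0.011, 1.0, 0.001, 0.003]
force: [-0.1, 0.0, -0.4]
grip_width: 0.496
```

Call:
send_rows(increments=[[0,-0.5,0,0,0,0,0],[0,-0.5,0,0,0,0,0],[0,-0.5,0,0,0,0,0],[0,0,0,0,0,0,0]])

```text
time_s: 32.62
tcp_pos: [508.4, -157.1, 179.7]
orientation: [-0.009, 1.0, 0.0, 0.002]
force: [-0.4, 0.1, -0.4]
grip_width: 0.501
```

Run:
```python
from h import *
o,R=tool();print(o['tcp_pos'],o['force'])
t=snapshot('top');c=snapshot('scene')
a=cv2.resize(t['pixels'][135:225,184:324,::-1],None,fx=5.6,fy=3.3*1.7,interpolation=2)[:505]
cv2.imwrite('pics/f1.png',a)
```

```text
[ 508.35682151 -157.14773117  179.65272594] [-0.43587362  0.11584607 -0.44343199]
```

Call:
send_rows(increments=[[0.1,0.6,0,0,0,0,0],[0.1,0.6,0,0,0,0,0],[0.1,0.6,0,0,0,0,0],[0,0.6,0,0,0,0,0],[0,0.6,0,0,0,0,0],[0,0.3,0,0,0,0,0],[0,0,0,0,0,0,0]])

```text
time_s: 33.6
tcp_pos: [470.8, 177.9, 179.5]
orientation: [-0.013, 1.0, 0.0, 0.002]
force: [-0.3, -0.4, 0.2]
grip_width: 0.501
```

Run:
```python
from h import *
s=snapshot('wrist');np.savez('s.npz',**s);o,R=tool();print(o['tcp_pos'])
c=np.array([637-.022*140,50+200.,42]);e=lambda x,y,z=42:c+np.array([x-y*.022,y+x*.022,z-42]) 
P=[e(-75,-100,47),e(-75,0,47),e(0,0,47),e(0,-100,47)];print(w2px(s,P).round(0).tolist())
im=s['pixels'].astype(int);
# profiles in stand axes: brightness along y at x=-60..., along x at y=-85
def prof(f,rng):
    q=w2px(s,[f(k) for k in rng]).round().astype(int);return [tuple(im[v,u]) if 0<=u<512 and 0<=v<384 else None for u,v in q]
for nm,f,rng in(('y@x-60',lambda k:e(-60,k,47),range(-112,28,2)),('y@x-20',lambda k:e(-20,k,47),range(-112,28,2)),('x@y-30',lambda k:e(k,-30,47),range(-88,24,2)),('x@y-85',lambda k:e(k,-85,47),range(-88,24,2))):
    print(nm,[(k,int(sum(p)/3),int(p[0]-p[2])) for k,p in zip(rng,prof(f,rng)) if p and (k<-68 or k>-14)])
```

```text
[470.723857   176.54149442 179.46242134]
[[228.0, 258.0], [315.0, 258.0], [311.0, 310.0], [230.0, 310.0]]
y@x-60 [(-112, 36, 2), (-110, 68, 0), (-108, 96, -1), (-106, 95, 0), (-104, 94, 0), (-102, 118, 0), (-100, 229, 6), (-98, 229, 7), (-96, 227, 10), (-94, 227, 10), (-92, 227, 10), (-90, 227, 10), (-88, 227, 9), (-86, 228, 7), (-84, 206, 17), (-82, 166, 17), (-80, 166, 17), (-78, 168, 17), (-76, 172, 18), (-74, 174, 17), (-72, 175, 18), (-70, 171, 18), (-12, 36, 3), (-10, 36, 2), (-8, 38, 2), (-6, 56, 1), (-4, 84, 0), (-2, 82, 1), (0, 81, 1), (2, 82, 1), (4, 83, 1), (6, 84, 0), (8, 41, 1), (10, 38, 2), (12, 38, 1), (14, 40, 1), (16, 39, 2), (18, 38, 3), (20, 43, 1), (22, 69, 2), (24, 86, 1), (26, 93, 2)]
y@x-20 [(-112, 92, 1), (-110, 91, 1), (-108, 92, 0), (-106, 92, -1), (-104, 91, 0), (-102, 109, 1), (-100, 223, 7), (-98, 229, 7), (-96, 228, 6), (-94, 230, 3), (-92, 229, 4), (-90, 228, 4), (-88, 229, 3), (-86, 230, 4), (-84, 229, 5), (-82, 229, 4), (-80, 230, 5), (-78, 229, 6), (-76, 228, 8), (-74, 228, 7), (-72, 229, 4), (-70, 229, 4), (-12, 39, 2), (-10, 44, 3), (-8, 48, 1), (-
[... 322 characters left out ...]
8), (-74, 178, 19), (-72, 176, 18), (-70, 144, 14), (-12, 229, 5), (-10, 229, 5), (-8, 230, 5), (-6, 218, 6), (-4, 114, 2), (-2, 206, 3), (0, 231, 1), (2, 230, 2), (4, 231, 2), (6, 231, 1), (8, 207, 1), (10, 93, 0), (12, 92, -1), (14, 94, 0), (16, 94, 0), (18, 94, 0), (20, 93, -1), (22, 91, 0)]
x@y-85 [(-88, 70, 1), (-86, 70, 0), (-84, 69, 1), (-82, 93, -4), (-80, 136, -1), (-78, 157, 17), (-76, 167, 18), (-74, 165, 18), (-72, 164, 18), (-70, 141, 14), (-12, 229, 4), (-10, 228, 6), (-8, 230, 6), (-6, 230, 6), (-4, 107, 3), (-2, 171, 2), (0, 225, 2), (2, 230, 2), (4, 229, 1), (6, 232, 2), (8, 232, 1), (10, 93, 1), (12, 89, 1), (14, 92, 1), (16, 91, 0), (18, 94, -1), (20, 92, -1), (22, 90, 1)]
```

Call:
send_rows(increments=[[0,-0.5,0,0,0,0,0],[0,-0.6,0,0,0,0,0],[0,-0.5,0,0,0,0,0],[0,0,0,0,0,0,0]])

```text
time_s: 34.15
tcp_pos: [473.9, 11.6, 179.6]
orientation: [-0.008, 1.0, 0.0, 0.002]
force: [-0.3, 0.1, -0.8]
grip_width: 0.499
```

Run:
```python
from h import *
s=snapshot('wrist');o,R=tool();print(o['tcp_pos'])
c=np.array([637-.022*140,50+200.,42]);e=lambda x,y,z=42:c+np.array([x-y*.022,y+x*.022,z-42]) 
im=cv2.cvtColor(s['pixels'],cv2.COLOR_RGB2GRAY).astype(np.float32)
for x in(-70,-60,-45,-30,-15):
    ks=np.arange(-190,30,1.);q=w2px(s,[e(x,k,47) for k in ks]).astype(np.float32)
    v=cv2.remap(im,q[:,:1],q[:,1:],cv2.INTER_LINEAR)[:,0];print(x,[int(a) for a in v[178:]]);
    d=np.diff(v);print('  edges',[(int(ks[i]),int(d[i])) for i in range(len(d)) if abs(d[i])>35])
# bystanders/pick: compare first and current top/scene pics
a=cv2.imread('pics/scene0.png')[:,:,::-1].astype(int);b=snapshot('scene')['pixels'].astype(int)
m=(np.abs(a-b).max(2)>60).astype(np.uint8);m=cv2.morphologyEx(m,cv2.MORPH_OPEN,np.ones((3,3)));n,l,st,_=cv2.connectedComponentsWithStats(m);print(st[1:][st[1:,4]>25].tolist())
```

```text
[474.34184918  12.93929046 179.66239887]
-70 [216, 216, 220, 225, 228, 229, 229, 230, 222, 192, 131, 94, 118, 170, 216, 230, 229, 229, 229, 229, 230, 230, 218, 173, 117, 89, 89, 90, 90, 90, 90, 78, 78, 84, 89, 91, 90, 90, 92, 92, 92, 92]
  edges [(-101, 39), (-3, -61), (-2, -36), (0, 52), (1, 45), (10, -44), (11, -56)]
-60 [229, 229, 229, 229, 229, 229, 229, 229, 224, 194, 137, 94, 112, 165, 213, 230, 230, 229, 229, 229, 229, 230, 217, 173, 114, 89, 88, 89, 89, 90, 88, 75, 74, 83, 90, 92, 92, 92, 92, 92, 93, 92]
  edges [(-101, 62), (-3, -57), (-2, -42), (0, 52), (1, 47), (10, -44), (11, -59)]
-45 [229, 229, 229, 229, 229, 229, 229, 230, 226, 199, 151, 97, 107, 165, 211, 230, 230, 229, 229, 229, 229, 229, 218, 176, 119, 94, 92, 92, 93, 93, 91, 84, 81, 85, 92, 93, 93, 92, 93, 94, 94, 92]
  edges [(-3, -47), (-2, -54), (0, 57), (1, 46), (10, -42), (11, -57)]
-30 [229, 228, 228, 229, 229, 229, 229, 229, 229, 205, 152, 104, 102, 171, 212, 229, 229, 229, 229, 229, 229, 230, 222, 180, 127, 94, 94, 94, 94, 93, 105, 158, 208, 230, 229, 229, 229, 229, 229, 229, 229, 229]
  edges [(-69, 40), (
[... 253 characters left out ...]
 102, 141, 176, 197, 214, 225, 229, 228, 228, 228, 228, 229]
  edges [(-51, 42), (-50, 49), (-49, 37), (-3, -61), (-2, -35), (0, 50), (1, 43), (10, -35), (11, -45), (12, -44), (18, 38)]
[[116, 0, 8, 4, 31], [190, 0, 59, 27, 637], [150, 2, 20, 35, 465], [0, 6, 46, 51, 838], [106, 10, 22, 38, 424], [195, 98, 38, 73, 1707], [157, 113, 30, 27, 598], [239, 177, 43, 27, 467], [292, 185, 11, 7, 43], [123, 189, 27, 23, 259], [296, 195, 8, 7, 30], [250, 197, 45, 21, 481], [191, 200, 46, 32, 373], [274, 203, 30, 22, 172], [227, 210, 13, 9, 63], [239, 215, 7, 7, 39], [261, 224, 11, 8, 55], [199, 226, 43, 27, 653], [237, 240, 8, 6, 38], [224, 247, 10, 9, 65], [0, 249, 34, 32, 554], [204, 254, 9, 7, 51]]
```

Call:
send_rows(increments=[[0,0.6,0,0,0,0,1],[0,0.6,0,0,0,0,1],[0,0.6,0,0,0,0,1],[0,0.58,0.2,0,0,0,1],[0,0,0.3,0,0,0,1],[0,0,0,0,0,0,1]])

```text
time_s: 35.0
tcp_pos: [468.1, 252.9, 127.4]
orientation: [-0.012, 1.0, -0.002, 0.0]
force: [0.1, -0.8, 0.6]
grip_width: 1.0
```

Run:
```python
from h import *
s=snapshot('wrist');o,R=tool();print(o['tcp_pos'],(-s['R'].T@s['t']).round(0))
c=np.array([637-.022*140,50+200.,42]);e=lambda x,y,z=42:c+np.array([x-y*.022,y+x*.022,z-42]) 
im=cv2.cvtColor(s['pixels'],cv2.COLOR_RGB2GRAY).astype(np.float32)
for x in(-100,-72,-65,-55,-45,-30,-10):
    ks=np.arange(-12,15,.5);q=w2px(s,[e(x,k,48) for k in ks]).astype(np.float32)
    v=cv2.remap(im,q[:,:1],q[:,1:],cv2.INTER_LINEAR)[:,0];print(x,q[24].round(),[int(a) for a in v])
```

```text
[469.1904911  252.86428783 129.01667098] [387. 252. 270.]
-100 [249. 267.] [71, 72, 72, 71, 71, 71, 71, 72, 72, 71, 71, 71, 71, 70, 70, 69, 68, 69, 72, 101, 131, 156, 175, 183, 185, 180, 171, 160, 146, 129, 123, 120, 137, 153, 165, 176, 181, 184, 183, 172, 147, 116, 83, 73, 70, 70, 71, 71, 71, 71, 71, 71, 71, 71]
-72 [250. 292.] [177, 179, 180, 181, 182, 182, 182, 182, 182, 182, 182, 181, 181, 181, 182, 182, 180, 176, 171, 165, 168, 173, 179, 185, 183, 180, 179, 178, 178, 177, 177, 177, 178, 178, 178, 179, 181, 182, 182, 171, 147, 120, 86, 72, 70, 71, 73, 73, 72, 71, 71, 72, 72, 72]
-65 [250. 298.] [234, 234, 234, 234, 233, 233, 229, 224, 214, 203, 196, 189, 184, 179, 178, 178, 174, 168, 160, 152, 159, 167, 175, 183, 182, 180, 179, 178, 178, 177, 177, 177, 177, 177, 178, 179, 180, 181, 181, 171, 148, 120, 89, 73, 72, 71, 72, 73, 73, 73, 73, 73, 73, 73]
-55 [250. 306.] [234, 234, 234, 233, 233, 233, 233, 234, 234, 234, 234, 234, 234, 233, 233, 233, 232, 230, 220, 208, 191, 178, 179, 179, 179, 178, 177, 177, 177, 177, 177, 177, 177, 177, 177, 178, 178, 179, 181, 173, 152, 128, 99, 81, 76, 73, 74, 74, 74, 73, 73, 73, 73, 73]
-45 [250. 314.] [233, 233, 233, 233, 233, 234, 234, 233, 233, 233, 233, 233, 233, 233, 233, 233, 233, 229, 221, 215, 209, 211, 222, 229, 231, 229, 219, 207, 191, 181, 179, 177, 175, 175, 175, 176, 177, 178, 179, 172, 153, 131, 102, 81, 75, 72, 72, 73, 73, 73, 73, 73, 73, 73]
-30 [250. 326.] [233, 233, 233, 233, 233, 233, 233, 233, 233, 233, 233, 233, 233, 233, 233, 233, 232, 227, 221, 210, 198, 205, 216, 224, 230, 233, 233, 233, 233, 233, 233, 233, 233, 233, 233, 233, 233, 234, 234, 225, 200, 169, 129, 100, 96, 93, 95, 95, 95, 95, 95, 96, 96, 96]
-10 [250. 340.] [46, 45, 45, 45, 45, 45, 46, 46, 45, 45, 45, 45, 44, 44, 44, 44, 44, 44, 44, 44, 44, 44, 44, 44, 44, 44, 44, 44, 44, 44, 43, 43, 42, 43, 43, 43, 43, 42, 42, 42, 42, 42, 42, 42, 42, 42, 42, 42, 43, 43, 42, 41, 41, 41]
```

```bash
python3 -c "
from workcell import ticket
print(ticket.hand_in())"
```

```text
the job is handed in; nothing more can be done
None
```

I handed the job in after about 35 s of robot time. The plate is square in its corner, the pick is back on its rest, and the stage is unlocked and at its stop under the camera.

**Plate:** I nudged it home with the pick in x, then y, then x again, to 5–8 N. From straight above, after the slide, the gap to the side strip was about 0.3 mm and even along its length. The plate's edge ran parallel to the back strip. A slanted view had suggested about 0.7 mm to the side strip; I trusted the overhead one.

**Pick:** A wrist picture showed it lying in its rest after release.

**Plunger:** I lifted it about 12–13 mm and turned it 1.13 rad. The upward pull on the tool fell to about 0.5 N at 7 mm, and a picture after letting go showed the handle still turned.

**Stage:** I pushed it by the knob at about 2 N. The push rose to 23 N at the stop after roughly 198–200 mm. The gripper was clear of everything at hand-in.

**Not checked:** My 12-picture limit ran out, so the last picture was refused and I made the final checks from pixel values only. I did not individually confirm that the bystander objects stayed put. A before-and-after comparison of the scene images was too cluttered by the arm and the stage to read. No contact with any of them was felt.

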